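Load the flat lap

ROBOT

A 6-joint arm with a two-finger parallel gripper is mounted at the origin on a cart in front of the work surface, level with it; the furniture and walls round the work are solid. World frame = base frame: x ahead of the robot, y to its left, z up, the work surface at z = 0. Lengths are in mm, angles in degrees, forces in N, time in s.
With the tool pointing down it reaches from about 350 to 850 mm from the base axis. Payload 8.1 kg.
Tool frame: the origin (TCP) lies at the very end of the fingers, on their centre line; the grasp point (between the pads) lies r.tcp_to_grasp behind it (r.tcp_to_grasp is the distance from the TCP to the grasp point, in mm); z points along the fingers, y is the line along which they close (so a half turn about z gives the same grasp; the last joint's range is limited). The gripper opens to 85 mm and grips with 20 to 120 N. Pads are 22 mm wide; open, the fingers measure 114 mm over their backs; the gripper's body (76 mm by 85 mm) begins 54 mm behind the grasp point. The pads swing forward as they close: fully open they stand 13 mm farther back than shut.
Start: joints at [-81.784, 7.471, 85.268, -0, 87.261, -4.893], TCP at [136.106, -584.363, 231.292] pointing down, gripper open.
Joint ranges: [-169.43, 169.43], [-51.17, 129.36], [1.28, 143.12], [-76.62, 256.62], [0, 156.53], [-152.29, 152.29]. Speed limits (degrees/s): [136.94, 136.94, 159.86, 180, 180, 180].

INTERFACE

Orientations are given as [roll, pitch, yaw] about the fixed x, y, z axes, in that order (R = Rz(yaw) Ry(pitch) Rx(roll)).
In Python, from bench import sense, viewer, order, r gives the robot as it stands.
- The arm moves only by the tool carry_out, never from a script. Its argument "increments" is one flat list of numbers, 7 for each row, row after row: the shift along the tool's x, y, z as a fraction of full scale, then the turn, a rotation vector about the tool's x, y, z as a fraction of full scale, then the opening, from -1 (shut) to 1 (fully open). A call has exactly 10 rows; each row is the pose to reach, as a shift and turn from the pose commanded when the call began, along the tool's axes at that moment, turning the shorter way round; what a row does not reach only later rows make up. Full scale, the value 1, is 400 mm for a shift and 2 pi rad for a turn. A row lasts 1/8 s, in which the tool goes at most 62.5 mm and 10.7 degrees, less where a joint would pass 70% of its speed; a pose out of reach is approached as far as the arm can. A call with a number of a shift or a turn outside -1 to 1 is refused whole. A call with a gripper value outside its range is refused whole. The fingers move at their own pace and stop on an object; "force" is the grip in N (left out, the last holds). Time passes only in rows, so rows that repeat a pose let the fingers close, or fill a call up. It gives the time, the measured TCP pose, the force, the opening and the grip force at its end, in the units of the state.
- sense(): the state, without advancing time (a new reading comes with each control period).
- viewer.snapshot(name): name is "scene" or "side" or "wrist"; returns the picture (420x560x3 uint8, red, green, blue); there is no depth.
- viewer.get_calibration(name): a dict with "fx", "fy", "cx", "cy" (pixels), "k1" (the pictures are not rectified: a ray, as slopes to the right and down, at radius r is drawn at 1 + k1 r^2 times it, then the intrinsics apply), "R" (3x3) and "t" (3): a world point X has camera coordinates R X + t. Camera axes: x right, y down, z forward; pixel columns grow to the right and rows downward; lengths in mm; the calibration is good to about 2 mm. A picture is of the moment at which its call begins: read the wrist's pose just before it. get_calibration takes no time and is no camera call; for the wrist camera it gives the pose at the moment of the call.
- order.hand_in(): hands the job in; it is judged then, once.
The state is a dict: "time": time; "joint_pos": joint angles; "qd": joint speeds; "joint_efforts": joint torques, N m; "tool_pos": TCP position; "tcp_rot": TCP orientation; "ft_force": force on the tool from outside, world axes, zero at the start; "wrist_torque": the same for the moment, N m; "finger_gap": finger opening in mm; "grip_force": force on a finger pad.
Only numpy, scipy, OpenCV 4.12 (cv2) and the standard library are available. Lean on these libraries where they do the work, as an engineer would, in place of code of your own. Each camera call takes 0.05 s, during which the arm holds its last target. There are 200 camera calls.

TASK

Load the flat lap for grinding: pick out the three glass blanks that are all of one height and stand each upright in the rubber bumper ring on the lap that suits its diameter (small in small, middle in middle, large in large). Then set the round pressure plate centrally on top of the three so that it lies level on all of them, let go, and leave the taller and the lower blank standing where they are.

Things in the scene. Friction and masses are not known exactly. Their poses are not given: they have to be found in the camera images.
- blank_small: loose solid green glass cylinder with an amber core, 34 mm diameter, 50 mm high, bevelled rims, standing upright, about 0.11 kg; origin at the centre of its underside, z up
- blank_middle: loose solid green glass cylinder with an amber core, 47 mm diameter, 50 mm high, standing upright, about 0.22 kg; origin at the centre of its underside, z up
- blank_large: loose solid green glass cylinder with an amber core, 60 mm diameter, 50 mm high, standing upright, about 0.35 kg; origin at the centre of its underside, z up
- blank_tall: bystander: green glass cylinder like the others, 47 mm diameter but 74 mm high; not part of this load, must stay where it stands; origin at the centre of its underside
- blank_low: bystander: flat green glass disc like the others, 60 mm diameter but only 26 mm high; not part of this load, must stay where it stands; origin at the centre of its underside
- pressure_plate: loose round steel plate, 155 mm diameter, 11 mm thick, grey face below, about 0.5 kg, lying on the worktop; a black knob stands in its middle: foot 42 mm diameter up to 17 mm above the underside, then a 30 mm diameter stem to grip, from 17 to 46 mm above the underside, top at 53 mm. Origin at the centre of its underside, z up through the knob
- ring_small: black rubber ring fixed on the lap, 50 mm bore, 62 mm outside, 10 mm high: place of the small blank; origin at the centre of its underside, level with the lap's top face
- ring_middle: black rubber ring fixed on the lap, 63 mm bore, 75 mm outside, 10 mm high: place of the middle blank; origin at the centre of its underside, level with the lap's top face
- ring_large: black rubber ring fixed on the lap, 76 mm bore, 88 mm outside, 10 mm high: place of the large blank; origin at the centre of its underside, level with the lap's top face
- lap: fixed flat lap: round green housing, 236 mm diameter, with a 220 mm steel plate whose top face is 46 mm above the worktop; grey switch box on its robot side. The rings stand 56 mm from its centre, 120 degrees apart. Origin on its centre axis at worktop height. Keep clear of the drawer unit beyond it (0.20 m high, drawers open) and the open case by the blanks (lid 0.17 m high)
There are look-alikes about, which are no part of the job. What is shaped like the blank_middle but brown is not meant.

How it is judged:
By the outcome, as a careful person would: the job done as asked, in the order asked, and still so for the second after the job is handed in, with the robot touching nothing.
It also fails if it takes over 99 s, if anything falls off the work surface, if the arm or the gripper's body presses on something with over 40 N, if the wrist force passes 120 N, or if a joint passes its speed limit or range.

## Working session

There is one attempt and no reset: what is moved stays moved. The work goes in short steps, Python scripts to look and compute and a tool call to move; the robot and the scene stay as the last step left them, time stands still between calls to the robot, and variables do not carry over. Pictures are saved under pics/ and viewed, at most 14 in all, crops included, and the job is handed in when it is done.

Besides the shell and the picture viewer there is one more tool, called after "Emit:" as a command line: name --argument value ..., lists and objects as JSON in quotes. carry_out: Moves the arm, as the interface text tells. Its arguments: {"type":"object","properties":{"increments":{"type":"array"},"force":{"type":"number"}},"required":["increments"]}

```bash
ls; mkdir -p pics
python3 - <<'E'
from bench import sense, viewer, r
import cv2
s=sense(); print({k:s[k] for k in('time','tool_pos','tcp_rot','ft_force','finger_gap')}, r.tcp_to_grasp)
for n in('scene','side','wrist'):
    c=viewer.get_calibration(n); print(n,c)
    im=viewer.snapshot(n); cv2.imwrite(f'pics/{n}0.png',im[:,:,::-1])
E
```

```text
pics
{'time': 0.0, 'tool_pos': array([ 136.01935122, -583.80243465,  230.24761509]), 'tcp_rot': array([-1.79893294e+02, -8.19068894e-03,  1.31086901e+01]), 'ft_force': array([ 0.20749928, -0.05825922, -0.74162503]), 'finger_gap': 85.43434263990108} 18.700000000000003
scene {'fx': 394.3135954609208, 'fy': 394.3135954609208, 'cx': 272.6331798675643, 'cy': 210.4607025814713, 'k1': -0.024758571101983422, 'R': array([[ 0.65076866, -0.75927536,  0.00104104],
       [-0.58674427, -0.50376296, -0.63399846],
       [ 0.48190385,  0.4119755 , -0.77333361]]), 't': array([-570.65262692,  217.80319718, 1098.87281652])}
side {'fx': 481.56620409714225, 'fy': 481.56620409714225, 'cx': 279.5993918214613, 'cy': 209.41381889464677, 'k1': 0.030967791591267457, 'R': array([[-0.9019054 , -0.4319321 ,  0.0011478 ],
       [-0.26965511,  0.56097945, -0.78268012],
       [ 0.33742078, -0.70621294, -0.62242309]]), 't': array([401.14908058, 356.66297451, 943.25063357])}
wrist {'fx': 292.4083041448272, 'fy': 292.4083041448272, 'cx': 278.7581918477022, 'cy': 206.6258399688461, 'k1': -0.035033150493912105, 'R': array([[ 0.22719724, -0.97384748, -0.00158065],
       [-0.93759537, -0.21917784,  0.26995555],
       [-0.26324198, -0.05985115, -0.96287149]]), 't': array([-598.41132497,  -34.57929099,  378.50279017])}
```

View pics/scene0.png

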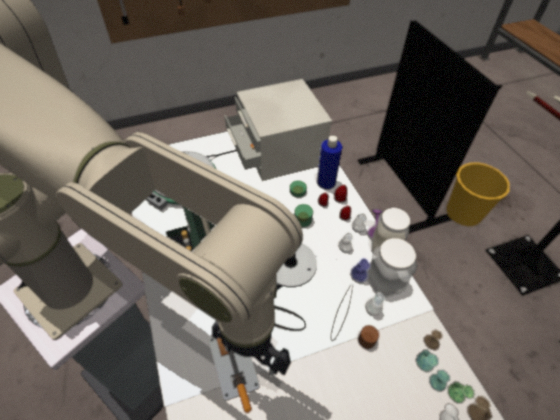

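View pics/side0.png

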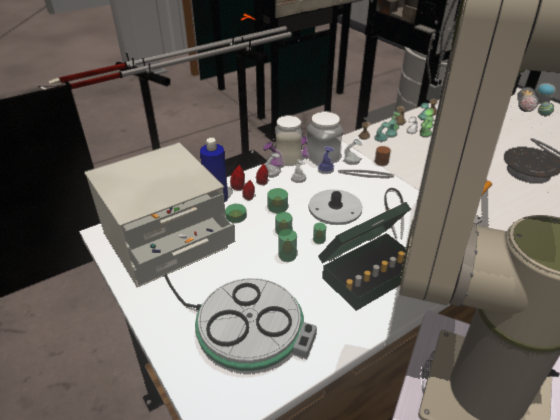

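The side view shows all: low disc (236,213), large (278,200), middle (284,224), tall (288,243), small (319,233), plate (335,205), and the lap (250,320) with its three rings. The arm hides much of the scene view.

```bash
cat > h.py <<'E'
import numpy as np, cv2
from bench import sense, viewer, r
def ray(c,uv):
    d=np.array([(uv[0]-c['cx'])/c['fx'],(uv[1]-c['cy'])/c['fy']]); s=d.copy()
    for _ in range(10): s=d/(1+c['k1']*(s@s))
    R=np.array(c['R']); return -R.T@np.array(c['t']), R.T@np.r_[s,1]
def onz(c,uv,z):
    o,d=ray(c,uv); return o+d*(z-o[2])/d[2]
def proj(c,X):
    p=np.array(c['R'])@X+c['t']; s=p[:2]/p[2]; s=s*(1+c['k1']*(s@s))
    return np.array([c['cx']+c['fx']*s[0],c['cy']+c['fy']*s[1]])
def fitcirc(P):
    A=np.c_[2*P[:,:2],np.ones(len(P))]; x=np.linalg.lstsq(A,(P[:,:2]**2).sum(1),rcond=None)[0]
    return x[0],x[1],np.sqrt(x[2]+x[0]**2+x[1]**2)
E
python3 - <<'E'
from h import *
im=cv2.imread('pics/side0.png')
a=cv2.resize(im[170:270,215:415],None,fx=4,fy=4,interpolation=cv2.INTER_CUBIC)[:300]
a=cv2.resize(im[180:265,220:355],(800,504),interpolation=cv2.INTER_CUBIC)
cv2.imwrite('pics/c1.png',a)
b=cv2.resize(im[270:370,185:325],(800,571),interpolation=cv2.INTER_CUBIC); cv2.imwrite('pics/c2.png',b)
c=viewer.get_calibration('side')
for n,uv,z in[('low',(236,211),26),('large',(278,194),50),('mid',(284,217),50),('tall',(288,234),74),('small',(319,227),50),('plate',(335,208),11),('rA',(246,293),56),('rB',(228,327),56),('rC',(275,320),56),('lap',(250,313),46)]: print(n,onz(c,uv,z).round(0))
# ring masks
g=cv2.cvtColor(im,cv2.COLOR_BGR2GRAY); m=(g<60).astype(np.uint8); m[:275]=0;m[350:]=0;m[:,:195]=0;m[:,297:]=0
cs,_=cv2.findContours(m,cv2.RETR_CCOMP,cv2.CHAIN_APPROX_NONE)
for q in cs:
    if len(q)>25:
        q=q[:,0].astype(float); P=np.array([onz(c,u,56) for u in q]); print('c',q.mean(0).round(),len(q),np.round(fitcirc(P),1))
E
```

```text
low [ 701. -254.   26.]
large [ 616. -348.   50.]
mid [ 557. -262.   50.]
tall [ 508. -180.   74.]
small [ 458. -264.   50.]
plate [ 463. -405.   11.]
rA [517.  21.  56.]
rB [506. 118.  56.]
rC [427.  60.  56.]
lap [487.  59.  46.]
c [272. 332.] 71 [427.7  64.8  33.4]
c [232. 339.] 93 [506.6 119.8  40.4]
c [227. 315.] 81 [507.9 117.8  38.9]
c [272. 311.] 66 [429.4  62.4  32.4]
c [246. 302.] 52 [515.1  24.7  26.7]
c [246. 286.] 44 [517.8  20.2  24.1]
```

View pics/c1.png

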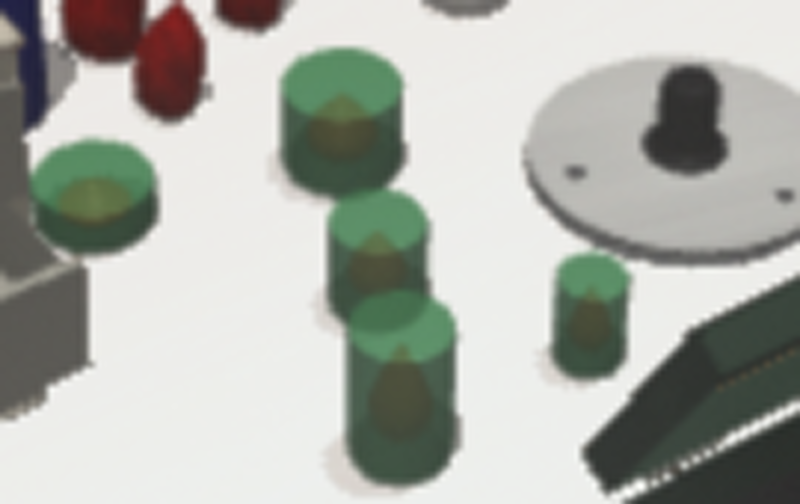

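View pics/c2.png

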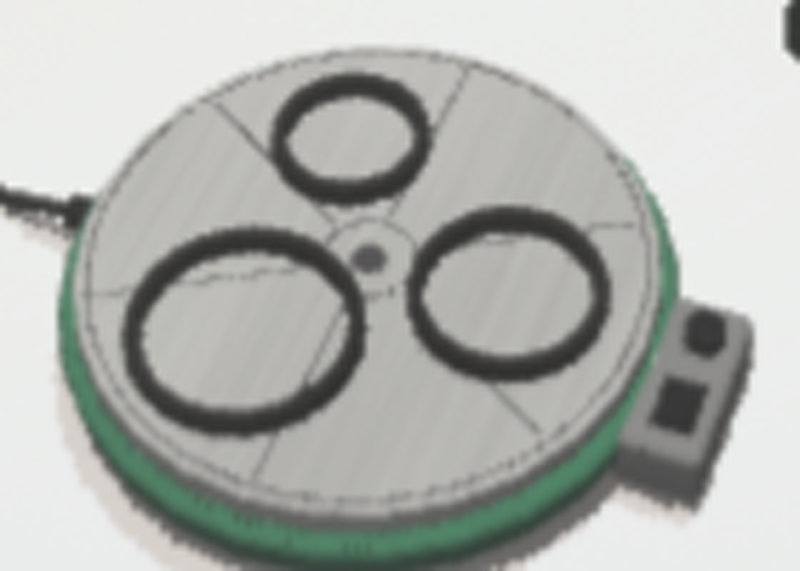

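Crops confirm: low (95,184), large (342,84), middle (378,229), tall (402,327), small (593,278) tops, knob top (690,80); small ring at top (352,138), middle right (509,290), large left (245,330); ring triangle sides come out 97 mm as they must. Now refine and see where the wrist camera looks.

Run:
```python
from h import *
c=viewer.get_calibration('side')
k=135/800
for n,uv,z in[('low',(95,184),26),('large',(342,85),50),('mid',(378,229),50),('tall',(402,327),74),('small',(593,278),50),('knobtop',(690,80),53),('lidcorner',(588,455),20),('lidcorner2',(690,335),170),('lidcorner2',(690,335),100)]:
    print(n,onz(c,(220+uv[0]*k-.5,180+uv[1]*k-.5),z).round(1))
for uv in[(322,258),(350,303),(407,207),(405,255)]: print(uv,[onz(c,uv,z).round(0)[:2] for z in(0,50,100,170)])
c=viewer.get_calibration('wrist'); o,d=ray(c,(c['cx'],c['cy'])); s=sense(); print(o,d,s['tool_pos'],s['joint_pos'])
```

```text
low [ 703.7 -255.6   26. ]
large [ 618.7 -347.4   50. ]
mid [ 557.  -256.9   50. ]
tall [ 508.2 -176.6   74. ]
small [ 457.3 -267.2   50. ]
knobtop [ 468.8 -419.4   53. ]
lidcorner [ 427.8 -192.2   20. ]
lidcorner2 [ 366.6 -119.4  170. ]
lidcorner2 [ 389.5 -195.7  100. ]
(322, 258) [array([ 425., -210.]), array([ 408., -161.]), array([ 392., -112.]), array([369., -43.])]
(350, 303) [array([311., -99.]), array([301., -57.]), array([292., -14.]), array([278.,  46.])]
(407, 207) [array([ 281., -513.]), array([ 273., -447.]), array([ 264., -380.]), array([ 253., -287.])]
(405, 255) [array([ 236., -313.]), array([ 231., -258.]), array([ 225., -203.]), array([ 217., -126.])]
[ 203.17950378 -567.72600064  372.9701886 ] [-0.26320974 -0.06007481 -0.96286637] [ 136.04843502 -583.93999237  230.47866057] [-8.17840791e+01  7.50559504e+00  8.53151865e+01  7.50485127e-04
  8.72612586e+01 -4.89240940e+00]
```

View pics/wrist0.png

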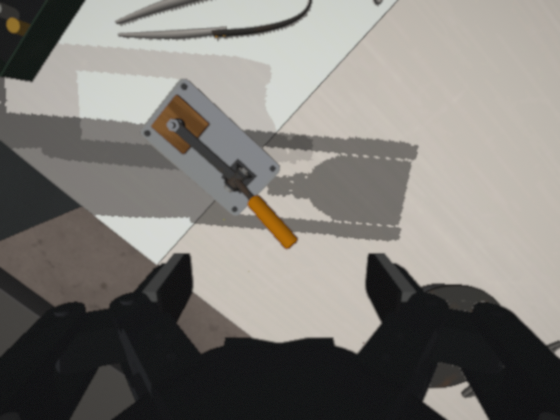

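The wrist view shows only the lever plate and tweezers below; the camera sits 69 mm along tool +x. Moving over the blanks.

Emit:
carry_out --increments '[0.13,-0.07,-0.175,0,0,0,1,0.26,-0.15,-0.175,0,0,0,1,0.4,-0.22,-0.175,0,0,0,1,0.53,-0.29,-0.175,0,0,0,1,0.66,-0.37,-0.175,0,0,0,1,0.79,-0.44,-0.175,0,0,0,1,0.925,-0.515,-0.175,0,0,0,1,0.925,-0.515,-0.175,0,0,0,1,0.925,-0.515,-0.175,0,0,0,1,0.925,-0.515,-0.175,0,0,0,1]' --force 40

```text
time: 1.4
tool_pos: [448.8, -300.9, 301.1]
tcp_rot: [180.0, 0.0, 13.0]
ft_force: [-0.9, 0.3, -0.3]
finger_gap: 85.3
grip_force: 0.0
```

Run:
```python
from h import *
s=sense(); c=viewer.get_calibration('wrist'); im=viewer.snapshot('wrist'); cv2.imwrite('pics/wrist1.png',im[:,:,::-1])
print(s['time'],s['tool_pos'],s['tcp_rot'],s['joint_pos'])
hsv=cv2.cvtColor(im,cv2.COLOR_RGB2HSV); m=cv2.inRange(hsv,(50,80,60),(85,255,255))
for n,X in dict(low=(703.7,-255.6,26),large=(618.7,-347.4,50),mid=(557,-256.9,50),tall=(508.2,-176.6,74),small=(457.3,-267.2,50),knob=(468.8,-419.4,53)).items(): print(n,proj(c,np.array(X)).round(1))
cv2.imwrite('pics/m1.png',m)
cc=cv2.connectedComponentsWithStats(m)
print([ (a.round(),b) for a,b in zip(cc[3],cc[2].tolist()) if b[4]>150])
np.save('c1.npy',c,allow_pickle=True)
```

```text
1.4 [ 448.76765556 -300.9070899   301.12865444] [1.79996358e+02 3.83886310e-02 1.30266045e+01] [-3.92579903e+01 -2.85693633e+00  8.86474754e+01 -3.26847314e-02
  9.42300629e+01  3.77129990e+01]
low [290.2 -33.5]
large [347.3  52.9]
mid [264.7  86.8]
tall [190.3 110.6]
small [256.3 165.6]
knob [367.4 183. ]
[(array([281., 212.]), [0, 0, 560, 420, 230102]), (array([84., 89.]), [30, 0, 78, 174, 1456]), (array([347.,  53.]), [322, 29, 49, 52, 1444]), (array([270.,  86.]), [253, 69, 34, 37, 763]), (array([193., 111.]), [174, 93, 37, 37, 1054]), (array([258., 165.]), [247, 153, 23, 24, 375])]
```

View pics/wrist1.png

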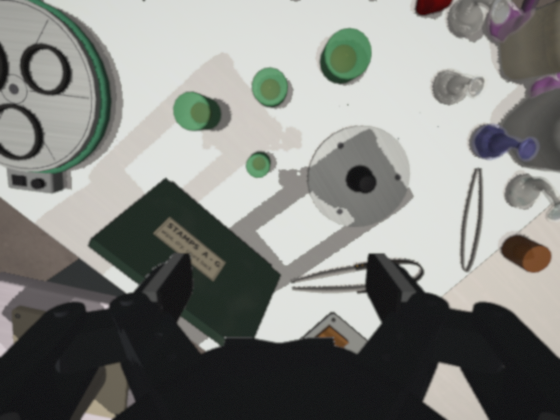

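Wrist view: large (347,54), middle (270,87), tall (195,111), small (258,165), plate with knob (361,180), lap at the left; the lid lies clear of all of them. Fit the tops on their planes.

```bash
cat >> h.py <<'E'
def tops(im,c,V=110,zs=(50,)):
    hsv=cv2.cvtColor(im,cv2.COLOR_RGB2HSV); m=cv2.inRange(hsv,(45,70,V),(90,255,255))
    cs,_=cv2.findContours(m,cv2.RETR_EXTERNAL,cv2.CHAIN_APPROX_NONE)
    for q in cs:
        if cv2.contourArea(q)>200:
            q=cv2.convexHull(q)[:,0].astype(float)
            for z in zs: print(V,q.mean(0).round(),z,np.round(fitcirc(np.array([onz(c,u,z) for u in q])),1))
E
python3 - <<'E'
from h import *
c=np.load('c1.npy',allow_pickle=True).item(); im=cv2.imread('pics/wrist1.png')[:,:,::-1].copy()
hsv=cv2.cvtColor(im,cv2.COLOR_RGB2HSV)
for v in(258,270,346): pass
print(hsv[76:105:3,270].tolist()); print(hsv[155:178:2,258].tolist())
for V in (60,110,125,140): tops(im,c,V)
g=cv2.cvtColor(im,cv2.COLOR_RGB2GRAY); m=(g<45).astype(np.uint8); m[:150]=0;m[215:]=0;m[:,:335]=0;m[:,385:]=0
q=np.argwhere(m)[:,::-1]; print('knob',q.min(0),q.max(0),q.mean(0), onz(c,q.mean(0),35))
E
```

```text
[[67, 95, 148], [54, 86, 127], [47, 91, 126], [47, 92, 127], [47, 87, 129], [47, 90, 128], [48, 92, 128], [50, 86, 127], [63, 81, 144], [67, 94, 147]]
[[66, 93, 132], [56, 81, 132], [50, 88, 127], [49, 90, 127], [49, 89, 126], [49, 91, 126], [50, 90, 124], [55, 86, 127], [66, 90, 153], [66, 92, 158], [67, 94, 154], [64, 42, 169]]
60 [258. 164.] 50 [ 459.1 -269.2   15.6]
60 [192. 113.] 50 [ 507.5 -172.5   23.9]
60 [270.  84.] 50 [ 558.2 -263.1   21.9]
60 [347.  53.] 50 [ 616.3 -346.6   29.4]
60 [79. 91.] 50 [486.8  46.1 109.2]
110 [258. 164.] 50 [ 458.  -269.    14.9]
110 [191. 112.] 50 [ 507.3 -170.7   22.8]
110 [269.  84.] 50 [ 558.6 -262.8   21.6]
110 [347.  52.] 50 [ 617.8 -348.    28. ]
110 [80. 89.] 50 [486.4  50.4 109. ]
125 [257. 165.] 50 [ 457.5 -268.7   14.6]
125 [190. 111.] 50 [ 507.3 -170.6   22.7]
125 [269.  86.] 50 [ 558.9 -262.6   21.4]
125 [348.  52.] 50 [ 618.4 -348.1   27.7]
140 [188. 111.] 50 [ 507.1 -170.1   22.3]
140 [269.  83.] 50 [ 559.2 -262.2   21. ]
140 [347.  41.] 50 [ 619.4 -348.4   26.8]
knob [347 166] [374 191] [360.43539823 179.21769912] [ 469.56879483 -414.29676142   35.        ]
```

Emit:
carry_out --increments '[0.0375,-0.071,0.15,0,0,0,1,0.0375,-0.071,0.3,0,0,0,1,0.0375,-0.071,0.45,0,0,0,1,0.0375,-0.071,0.53,0,0,0,1,0.0375,-0.071,0.6,0,0,0,1,0.0375,-0.071,0.66,0,0,0,1,0.0375,-0.071,0.718,0,0,0,1,0.0375,-0.071,0.718,0,0,0,1,0.0375,-0.071,0.718,0,0,0,-1,0.0375,-0.071,0.718,0,0,0,-1]' --force 40

```text
time: 2.7
tool_pos: [458.7, -269.7, 15.6]
tcp_rot: [179.9, -0.1, 13.1]
ft_force: [-0.2, 0.9, 0.5]
finger_gap: 51.6
grip_force: 0.0
```

Emit:
carry_out --increments '[0,0,0,0,0,0,-1,0,0,0,0,0,0,-1,0,0,0,0,0,0,-1,0,0,-0.15,0,0,0,-1,0,0,-0.3,0,0,0,-1,0,0,-0.465,0,0,0,-1,0.02,-0.15,-0.465,0,0,0,-1,0.04,-0.3,-0.465,0,0,0,-1,0.06,-0.45,-0.465,0,0,0,-1,0.073,-0.6,-0.465,0,0,0,-1]'

```text
time: 3.95
tool_pos: [431.4, -26.5, 200.2]
tcp_rot: [180.0, -0.0, 13.1]
ft_force: [0.6, -0.1, -0.9]
finger_gap: 33.0
grip_force: 40.3
```

Run:
```python
from h import *
s=sense(); c=viewer.get_calibration('wrist'); im=viewer.snapshot('wrist'); cv2.imwrite('pics/wrist2.png',im[:,:,::-1])
np.save('c2.npy',c,allow_pickle=True)
print(s['time'],s['tool_pos'],s['tcp_rot'],s['finger_gap'],s['grip_force'])
for n,X in dict(s=(516.5,21,56),m=(428.5,62,56),l=(507,118,56),lap=(484,67,46)).items(): print(n,proj(c,np.array(X)).round(1))
```

```text
3.95 [431.41881991 -26.54409832 200.24279424] [ 1.79994879e+02 -4.45135211e-02  1.30943175e+01] 33.01078642588406 40.31128227710724
s [250.4  97.6]
m [192.2 179. ]
l [145.5  83.8]
lap [198.6 121.6]
```

View pics/wrist2.png

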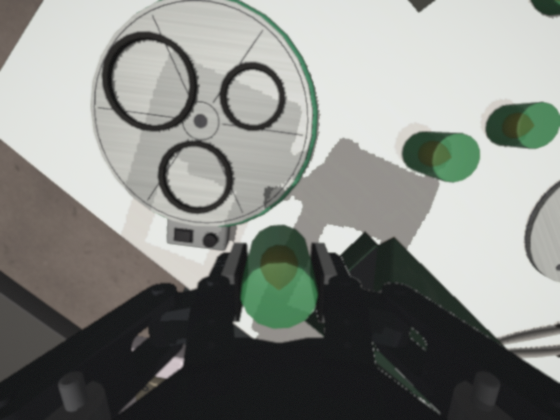

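Small blank is held (top about (280,290)); rings at small (252,96), middle (196,176), large (150,82), hub (200,121).

```bash
cat >> h.py <<'E'
def rings(im,c,thr=60,box=None):
    g=cv2.cvtColor(im,cv2.COLOR_RGB2GRAY); m=(g<thr).astype(np.uint8)
    if box: k=np.zeros_like(m); k[box[1]:box[3],box[0]:box[2]]=1; m*=k
    cs,_=cv2.findContours(m,cv2.RETR_CCOMP,cv2.CHAIN_APPROX_NONE)
    for q in cs:
        if len(q)>60:
            q=q[:,0].astype(float); print('ring',q.mean(0).round(1),len(q),np.round(fitcirc(np.array([onz(c,u,56) for u in q])),1))
E
python3 - <<'E'
from h import *
c=np.load('c2.npy',allow_pickle=True).item(); im=cv2.imread('pics/wrist2.png')[:,:,::-1].copy()
rings(im,c,60,(95,20,300,215)); print('hub',onz(c,(200.5,121),46))
R=np.array
hsv=cv2.cvtColor(im,cv2.COLOR_RGB2HSV); m=cv2.inRange(hsv,(40,60,90),(90,255,255)); m[:220]=0; m[:,:235]=0; m[:,325:]=0
cs,_=cv2.findContours(m,cv2.RETR_EXTERNAL,cv2.CHAIN_APPROX_NONE); q=max(cs,key=cv2.contourArea)[:,0].astype(float)
print(q.min(0),q.max(0)); lo=q[(q[:,1]>295)]; print('top',fitcirc(R([onz(c,u,236) for u in lo])))
hi=q[q[:,1]<245]; print('bot',fitcirc(R([onz(c,u,186) for u in hi])))
print(sense()['tool_pos'])
E
```

```text
ring [195.1 176.2] 202 [430.8  59.3  35.5]
ring [195.8 176.4] 180 [431.   58.6  31.6]
ring [252.   96.7] 184 [517.3  19.6  28.8]
ring [252.8  96.8] 161 [517.   18.8  25.6]
ring [149.4  81.2] 269 [508.6 114.7  42.5]
ring [150.9  82.1] 236 [508.3 113.3  37.5]
hub [484.97124533  65.31557889  46.        ]
[241. 263.] [316. 327.]
top (np.float64(431.86651077505405), np.float64(-25.79431239188625), np.float64(15.585118986395258))Traceback (most recent call last):
  File "<stdin>", line 8, in <module>
  File "h.py", line 13, in fitcirc
    A=np.c_[2*P[:,:2],np.ones(len(P))]; x=np.linalg.lstsq(A,(P[:,:2]**2).sum(1),rcond=None)[0]
              ~^^^^^^
IndexError: too many indices for array: array is 1-dimensional, but 2 were indexed
```

Run:
```python
from h import *
for i in range(3):
    s=sense(); print(s['time'],s['tool_pos'].round(2),s['tcp_rot'].round(2)); viewer.snapshot('side')
```

```text
4.0 [430.26 -20.12 200.02] [-1.7974e+02 -3.0000e-02  1.3310e+01]
4.05 [430.94 -23.22 200.06] [-1.7988e+02 -3.0000e-02  1.3450e+01]
4.1 [431.49 -25.64 200.19] [-1.7999e+02 -3.0000e-02  1.3410e+01]
```

Emit:
carry_out --increments '[0.09,-0.028,0,0,0,0,-1,0.18,-0.055,0.06,0,0,0,-1,0.235,-0.0715,0.15,0,0,0,-1,0.235,-0.0715,0.2,0,0,0,-1,0.235,-0.0715,0.24,0,0,0,-1,0.235,-0.0715,0.28,0,0,0,-1,0.235,-0.0715,0.315,0,0,0,-1,0.235,-0.0715,0.335,0,0,0,-1,0.235,-0.0715,0.345,0,0,0,-1,0.235,-0.0715,0.349,0,0,0,-1]'

```text
time: 5.4
tool_pos: [517.1, 20.8, 61.4]
tcp_rot: [180.0, -0.0, 13.1]
ft_force: [-7.4, 0.3, 13.7]
finger_gap: 32.9
grip_force: 41.5
```

Emit:
carry_out --increments '[0,0,0,0,0,0,0.3,0,0,0,0,0,0,0.3,0,0,0,0,0,0,0.3,0,0,-0.06,0,0,0,0.4,0,0,-0.2,0,0,0,1,0,0,-0.35,0,0,0,1,-0.015,0.15,-0.35,0,0,0,1,-0.03,0.3,-0.35,0,0,0,1,-0.045,0.45,-0.35,0,0,0,1,-0.06,0.6,-0.35,0,0,0,1]'

```text
time: 6.65
tool_pos: [548.2, -220.3, 200.7]
tcp_rot: [180.0, -0.0, 13.1]
ft_force: [0.9, 0.5, -1.2]
finger_gap: 85.3
grip_force: 0.0
```

Run:
```python
from h import *
im=viewer.snapshot('side'); c=viewer.get_calibration('side'); cv2.imwrite('pics/side1.png',im[:,:,::-1])
cv2.imwrite('pics/c3.png',cv2.resize(im[180:370,185:345,::-1],(505,600),interpolation=cv2.INTER_CUBIC))
```

```text
(no output)
```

View pics/c3.png

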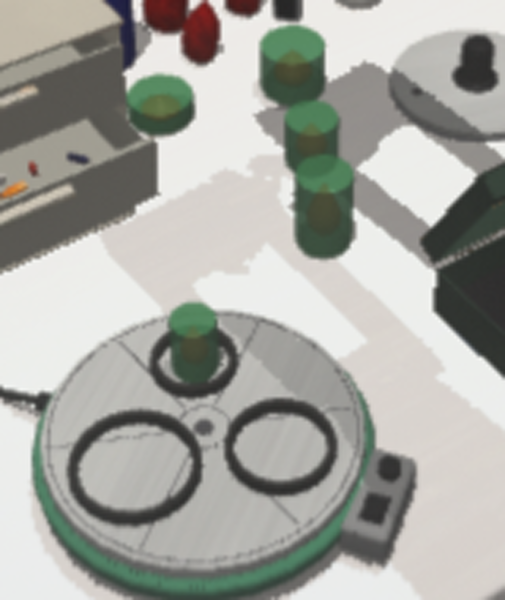

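Small stands inside its ring (193,345 in the crop). Next the middle blank, with a turn of 30° so the fingers clear the tall one.

Emit:
carry_out --increments '[0,0.107,0,0,0,0.0278,1,0,0.107,0.06,0,0,0.0556,1,0,0.107,0.14,0,0,0.0833,1,0,0.107,0.25,0,0,0.0833,1,0,0.107,0.35,0,0,0.0833,1,0,0.107,0.42,0,0,0.0833,1,0,0.107,0.466,0,0,0.0833,1,0,0.107,0.466,0,0,0.0833,1,0,0.107,0.466,0,0,0.0833,-1,0,0.107,0.466,0,0,0.0833,-1]'

```text
time: 7.95
tool_pos: [559.0, -260.8, 15.9]
tcp_rot: [180.0, -0.2, -16.9]
ft_force: [-0.7, -0.8, 2.4]
finger_gap: 51.7
grip_force: 2.1
```

Emit:
carry_out --increments '[0,0,0,0,0,0,-1,0,0,0,0,0,0,-1,0,0,0,0,0,0,-1,0,0,-0.1,0,0,0,-1,0,0,-0.22,0,0,0,-1,0,0,-0.36,0,0,0,-1,0,0,-0.44,0,0,0,-1,0,0,-0.465,0,0,0,-1,0,0,-0.465,0,0,0,-1,0,0,-0.465,0,0,0,-1]'

```text
time: 9.2
tool_pos: [556.6, -259.5, 197.4]
tcp_rot: [-180.0, 0.2, -16.9]
ft_force: [-0.2, -0.1, -2.4]
finger_gap: 45.9
grip_force: 41.7
```

Run:
```python
from h import *
s=sense(); c=viewer.get_calibration('wrist'); im=viewer.snapshot('wrist'); cv2.imwrite('pics/wrist3.png',im[:,:,::-1]); cv2.imwrite('pics/wr3.png',im[:,:,::-1])
print(s['time'],s['tool_pos'],s['tcp_rot'],s['finger_gap'],s['grip_force'],s['joint_pos'])
for V in(110,): tops(im,c,V,(50,186+50))
o=np.array(s['tool_pos'])
print('large pred',proj(c,np.array([617.5,-347.5,50])))
print('TCP axis top px',proj(c,o+[0,0,36]))
```

```text
9.2 [ 556.63181008 -259.46131057  197.41444687] [-179.95002047    0.21735041  -16.87839797] 45.899360839809006 41.65041267871857 [-2.97739163e+01  1.08271785e+01  8.51000536e+01  2.13231448e-04
  8.42957905e+01  7.71045548e+01]
110 [ 27. 319.] 50 [495.9  76.2  17.8]
110 [ 27. 319.] 236 [ 577.6 -151.7    6.4]
110 [277. 292.] 50 [ 449.7 -225.6   59.1]
110 [277. 292.] 236 [ 561.  -259.7   21.1]
110 [ 61. 248.] 50 [502.6  39.5  97.8]
110 [ 61. 248.] 236 [ 580.  -164.9   35. ]
110 [350. 109.] 50 [ 618.6 -347.8   28.4]
110 [350. 109.] 236 [ 621.4 -303.4   10.2]
110 [238.  45.] 50 [ 699.4 -261.1   26.1]
110 [238.  45.] 236 [ 650.4 -272.4    9.3]
large pred [350.4285427  107.79265914]
TCP axis top px [280.99550115 296.70137424]
```

View pics/wr3.png

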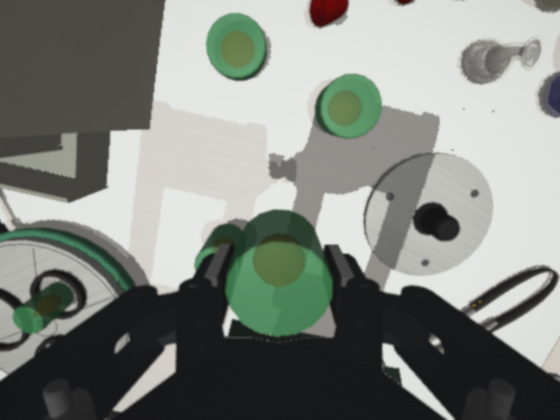

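Middle is held (278,285), small stands in its ring (50,300), large (350,107), plate knob (430,217). Carry the middle over.

Emit:
carry_out --increments '[-0.08,-0.1,0,0,0,0,-1,-0.17,-0.21,0,0,0,0,-1,-0.26,-0.325,0,0,0,0,-1,-0.35,-0.44,0,0,0,0,-1,-0.43,-0.54,0,0,0,0,-1,-0.5,-0.62,0.05,0,0,0,-1,-0.5415,-0.676,0.12,0,0,0,-1,-0.5415,-0.676,0.2,0,0,0,-1,-0.5415,-0.676,0.25,0,0,0,-1,-0.5415,-0.676,0.28,0,0,0,-1]'

```text
time: 10.5
tool_pos: [427.3, 61.6, 85.7]
tcp_rot: [179.9, 0.2, -16.9]
ft_force: [0.4, 0.4, -1.9]
finger_gap: 46.1
grip_force: 41.9
```

Emit:
carry_out --increments '[0,0,0.02,0,0,0,-1,0,0,0.04,0,0,0,-1,0,0,0.055,0,0,0,-1,0,0,0.064,0,0,0,-1,0,0,0.068,0,0,0,-1,0,0,0.068,0,0,0,-1,0,0,0.068,0,0,0,0.5,0,0,0.068,0,0,0,0.5,0,0,0.068,0,0,0,0.5,0,0,0,0,0,0,0.5]'

```text
time: 11.75
tool_pos: [426.9, 61.5, 86.3]
tcp_rot: [179.9, 0.3, -16.9]
ft_force: [0.4, -0.2, -0.4]
finger_gap: 64.2
grip_force: 0.0
```

Emit:
carry_out --increments '[0,0,-0.12,0,0,0,0.6,0,0,-0.27,0,0,0,1,0.08,0.09,-0.33,0,0,0,1,0.18,0.2,-0.33,0,0,0,1,0.28,0.315,-0.33,0,0,0,1,0.38,0.43,-0.33,0,0,0,1,0.48,0.54,-0.33,0,0,0,1,0.58,0.655,-0.33,0,0,0,1,0.68,0.765,-0.3,0,0,0,1,0.75,0.842,-0.25,0,0,0,1]'

```text
time: 13.0
tool_pos: [619.2, -350.8, 188.1]
tcp_rot: [180.0, -0.1, -16.9]
ft_force: [0.5, 0.7, 0.5]
finger_gap: 85.6
grip_force: 0.0
```

Emit:
carry_out --increments '[0,0,0.05,0,0,0,1,0,0,0.12,0,0,0,1,0,0,0.22,0,0,0,1,0,0,0.32,0,0,0,1,0,0,0.38,0,0,0,1,0,0,0.42,0,0,0,1,0,0,0.434,0,0,0,1,0,0,0.434,0,0,0,1,0,0,0.434,0,0,0,-1,0,0,0.434,0,0,0,-1]'

```text
time: 14.25
tool_pos: [619.3, -348.6, 16.4]
tcp_rot: [179.9, -0.2, -16.9]
ft_force: [-0.0, -0.7, 4.8]
finger_gap: 58.9
grip_force: 44.2
```

Emit:
carry_out --increments '[0,0,0,0,0,0,-1,0,0,0,0,0,0,-1,0,0,0,0,0,0,-1,0,0,-0.1,0,0,0,-1,0,0,-0.22,0,0,0,-1,0,0,-0.36,0,0,0,-1,0,0,-0.45,0,0,0,-1,0,0,-0.48,0,0,0,-1,0,0,-0.48,0,0,0,-1,0,0,-0.48,0,0,0,-1]' --force 50

```text
time: 15.5
tool_pos: [617.1, -347.1, 203.1]
tcp_rot: [-179.9, 0.3, -16.9]
ft_force: [-0.2, -0.5, -3.4]
finger_gap: 58.7
grip_force: 55.2
```

Run:
```python
from h import *
c=viewer.get_calibration('side')
for uv in((135,278),(235,240),(220,195),(110,210),(90,178)): print(uv,[onz(c,uv,z)[:2].round(0) for z in(0,60,100,200)])
s=sense(); c=viewer.get_calibration('wrist'); im=viewer.snapshot('wrist')
print(s['tool_pos'])
tops(im,c,110,(s['tool_pos'][2]+36,))
```

```text
(135, 278) [array([811.,  53.]), array([765.,  93.]), array([734., 120.]), array([656., 188.])]
(235, 240) [array([ 660., -173.]), array([ 624., -117.]), array([600., -79.]), array([540.,  15.])]
(220, 195) [array([ 800., -328.]), array([ 754., -261.]), array([ 724., -216.]), array([ 648., -105.])]
(110, 210) [array([1047., -130.]), array([984., -76.]), array([942., -41.]), array([837.,  48.])]
(90, 178) [array([1212., -228.]), array([1137., -168.]), array([1088., -128.]), array([964., -28.])]
[ 617.09643095 -347.0716587   203.08392335]
110 [278. 275.] 239.08392335389954 [ 619.9 -347.1   27.4]
110 [179. 132.] 239.08392335389954 [ 691.1 -331.1    9.3]
```

Emit:
carry_out --increments '[-0.09,-0.08,0,0,0,0,-1,-0.19,-0.16,0,0,0,0,-1,-0.29,-0.24,0,0,0,0,-1,-0.381,-0.323,0,0,0,0,-1,-0.42,-0.45,0,0,0,0,-1,-0.46,-0.58,0,0,0,0,-1,-0.5,-0.71,0,0,0,0,-1,-0.54,-0.83,0,0,0,0,-1,-0.57,-0.93,0,0,0,0,-1,-0.585,-0.98,0,0,0,0,-1]'

```text
time: 16.8
tool_pos: [506.9, 97.4, 204.8]
tcp_rot: [180.0, 0.1, -16.8]
ft_force: [1.0, 0.2, -3.1]
finger_gap: 58.8
grip_force: 55.5
```

Emit:
carry_out --increments '[-0.0165,-0.0525,0.02,0,0,0,-1,-0.0165,-0.0525,0.08,0,0,0,-1,-0.0165,-0.0525,0.15,0,0,0,-1,-0.0165,-0.0525,0.22,0,0,0,-1,-0.0165,-0.0525,0.27,0,0,0,-1,-0.0165,-0.0525,0.31,0,0,0,-1,-0.0165,-0.0525,0.335,0,0,0,-1,-0.0165,-0.0525,0.355,0,0,0,-1,-0.0165,-0.0525,0.364,0,0,0,-1,-0.0165,-0.0525,0.364,0,0,0,-1]'

```text
time: 18.05
tool_pos: [508.5, 117.3, 62.5]
tcp_rot: [-180.0, -0.1, -16.9]
ft_force: [-4.6, -0.3, 5.8]
finger_gap: 58.7
grip_force: 56.2
```

Emit:
carry_out --increments '[0,0,0,0,0,0,-1,0,0,0,0,0,0,0.75,0,0,0,0,0,0,0.75,0,0,0,0,0,0,0.75,0,0,-0.05,0,0,0,0.75,0,0,-0.15,0,0,0,0.75,-0.05,0.05,-0.3,0,0,0,1,-0.1,0.2,-0.4,0,0,0,1,-0.13,0.35,-0.45,0,0,0,1,-0.13,0.35,-0.45,0,0,0,1]'

```text
time: 19.3
tool_pos: [417.4, -3.7, 243.1]
tcp_rot: [-180.0, -0.2, -17.0]
ft_force: [0.5, 0.3, -0.6]
finger_gap: 85.1
grip_force: 0.0
```

Run:
```python
from h import *
viewer.snapshot('side');viewer.snapshot('side');viewer.snapshot('side');viewer.snapshot('side')
s=sense(); c=viewer.get_calibration('wrist'); im=viewer.snapshot('wrist'); cv2.imwrite('pics/wrist4.png',im[:,:,::-1]); np.save('c4.npy',c,allow_pickle=True)
print(s['time'],s['tool_pos'],s['tcp_rot'])
sd=viewer.snapshot('side'); cv2.imwrite('pics/side4.png',sd[:,:,::-1])
rings(im,c); tops(im,c,110,(96,))
```

```text
19.5 [417.72837469  -1.24899916 240.36059451] [-1.79971033e+02  2.07243108e-02 -1.69130313e+01]
ring [231.6 183.6] 82 [433.2  56.5  16.4]
ring [232.1 184.4] 243 [430.4  59.1  33.7]
ring [315.2 325.1] 2212 [171.8  52.1 275.8]
ring [329.6 333.7] 231 [208.3  -8.1  45.3]
ring [395.6 275.7] 114 [264.1 -98.4  29.4]
ring [403.7 225. ] 91 [ 330.9 -129.4   17.9]
ring [507.9 203.8] 211 [ 317.7 -255.2   42.8]
ring [166.5 138. ] 128 [507.4 110.1  21.8]
ring [168.3 136.4] 292 [508.1 114.1  40.1]
ring [233.8 104.5] 159 [517.2  19.6  28.5]
ring [234.2 104.7] 141 [517.1  19.7  26.2]
ring [396.5  66.7] 108 [ 504.1 -154.8   16.5]
ring [160.8  23.4] 101 [610.4  52.6  17.8]
110 [218. 200.] 96 [430.5  61.7  21.8]
110 [137. 144.] 96 [508.3 117.6  28.2]
110 [228. 105.] 96 [515.6  21.1  15.6]
110 [261.  77.] 96 [486.6  48.   92. ]
110 [426.  51.] 96 [ 506.1 -165.    20.1]
```

View pics/wrist4.png

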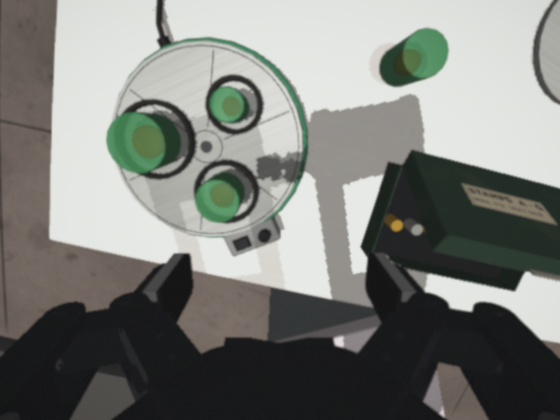

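All three blanks stand flat in their rings: large (150,140), small (230,104), middle (220,195). Now to the plate.

Emit:
carry_out --increments '[0.03,0.1,0,0,0,0,1,0.07,0.24,0,0,0,0,1,0.12,0.38,0,0,0,0,1,0.165,0.53,0,0,0,0,1,0.21,0.68,0,0,0,0,1,0.25,0.81,0.02,0,0,0,1,0.28,0.9,0.06,0,0,0,1,0.295,0.95,0.1,0,0,0,1,0.295,0.95,0.1,0,0,0,1,0.295,0.95,0.1,0,0,0,1]'

```text
time: 20.85
tool_pos: [420.8, -398.4, 200.4]
tcp_rot: [-179.9, 0.1, -16.8]
ft_force: [0.3, -0.8, 0.7]
finger_gap: 85.8
grip_force: 0.0
```

Run:
```python
from h import *
s=sense(); c=viewer.get_calibration('wrist'); im=viewer.snapshot('wrist'); cv2.imwrite('pics/wrist5.png',im[:,:,::-1]); np.save('c5.npy',c,allow_pickle=True)
print(s['time'],s['tool_pos'],s['tcp_rot'])
p=proj(c,np.array([469,-415,53.])); print(p)
```

```text
20.85 [ 420.78115619 -398.36973843  200.41172817] [-1.79935548e+02  5.62887128e-02 -1.68141503e+01]
[281.92622075 143.43708468]
```

View pics/wrist5.png

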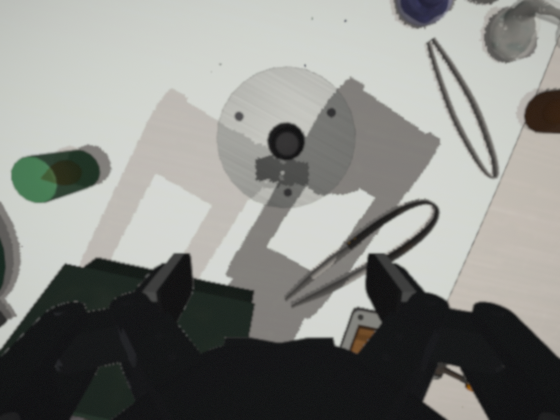

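Knob top at (286,142), plate circle centred near (286,137).

Run:
```python
from h import *
c=np.load('c5.npy',allow_pickle=True).item(); im=cv2.imread('pics/wrist5.png')
g=cv2.cvtColor(im,cv2.COLOR_BGR2GRAY); m=(g<60).astype(np.uint8); m[:115]=0;m[160:]=0;m[:,:262]=0;m[:,312:]=0
q=cv2.findContours(m,cv2.RETR_EXTERNAL,cv2.CHAIN_APPROX_NONE)[0]; q=max(q,key=cv2.contourArea)[:,0].astype(float); print(q.min(0),q.max(0))
for z in(17,53): print(z,fitcirc(np.array([onz(c,u,z) for u in q])))
e=np.array([(217,138),(356,137),(287,67),(287,208)],float); print('plate',fitcirc(np.array([onz(c,u,11) for u in e])))
print('knob',onz(c,(286.5,142),53))
```

```text
[269. 124.] [303. 159.]
17 (np.float64(467.25818942644787), np.float64(-419.37852614938265), np.float64(18.749799063631574))
53 (np.float64(469.42065847833857), np.float64(-419.1696328727965), np.float64(16.678097695560233))
plate (np.float64(466.8821010168355), np.float64(-420.0823536346717), np.float64(77.00126070105512))
knob [ 469.03212915 -419.64424966   53.        ]
```

Emit:
carry_out --increments '[0.1,0.01,0.05,0,0,0,1,0.13,0.013,0.15,0,0,0,1,0.13,0.013,0.27,0,0,0,1,0.13,0.013,0.36,0,0,0,1,0.13,0.013,0.42,0,0,0,1,0.13,0.013,0.452,0,0,0,1,0.13,0.013,0.452,0,0,0,1,0.13,0.013,0.452,0,0,0,-1,0.13,0.013,0.452,0,0,0,-1,0.13,0.013,0.452,0,0,0,-1]' --force 70

```text
time: 22.15
tool_pos: [468.8, -420.1, 21.0]
tcp_rot: [180.0, -0.1, -16.9]
ft_force: [-0.2, 0.9, -0.4]
finger_gap: 32.2
grip_force: 0.0
```

Emit:
carry_out --increments '[0,0,0,0,0,0,-1,0,0,0,0,0,0,-1,0,0,0,0,0,0,-1,0,0,-0.03,0,0,0,-1,0,0,-0.1,0,0,0,-1,0,0,-0.22,0,0,0,-1,0,0,-0.35,0,0,0,-1,0,0,-0.47,0,0,0,-1,0,0,-0.53,0,0,0,-1,0,0,-0.53,0,0,0,-1]'

```text
time: 23.4
tool_pos: [469.2, -420.4, 235.0]
tcp_rot: [179.9, -0.2, -16.9]
ft_force: [1.4, -0.7, -4.7]
finger_gap: 28.6
grip_force: 69.7
```

Emit:
carry_out --increments '[-0.015,-0.05,0,0,0,0,-1,-0.04,-0.15,0,0,0,0,-1,-0.07,-0.26,0,0,0,0,-1,-0.1,-0.37,0,0,0,0,-1,-0.13,-0.48,0,0,0,0,-1,-0.157,-0.59,0,0,0,0,-1,-0.187,-0.7,0,0,0,0,-1,-0.213,-0.8,0,0,0,0,-1,-0.24,-0.9,0,0,0,0,-1,-0.261,-0.98,0,0,0,0,-1]'

```text
time: 24.65
tool_pos: [480.8, -12.4, 229.6]
tcp_rot: [180.0, 0.2, -16.8]
ft_force: [0.5, -0.4, -4.3]
finger_gap: 28.0
grip_force: 69.9
```

Emit:
carry_out --increments '[-0.025,-0.09,0,0,0,0,-1,-0.04,-0.15,0,0,0,0,-1,-0.052,-0.194,0,0,0,0,-1,-0.052,-0.194,0.02,0,0,0,-1,-0.052,-0.194,0.07,0,0,0,-1,-0.052,-0.194,0.12,0,0,0,-1,-0.052,-0.194,0.15,0,0,0,-1,-0.052,-0.194,0.16,0,0,0,-1,-0.052,-0.194,0.16,0,0,0,-1,-0.052,-0.194,0.16,0,0,0,-1]'

```text
time: 25.9
tool_pos: [485.5, 66.1, 169.0]
tcp_rot: [-180.0, -0.1, -16.9]
ft_force: [-0.5, -0.4, -3.9]
finger_gap: 28.2
grip_force: 70.0
```

Run:
```python
from h import *
s=sense(); print(s['time'],s['tool_pos'],s['tcp_rot'],s['finger_gap'])
im=viewer.snapshot('side'); cv2.imwrite('pics/c6.png',cv2.resize(im[190:370,150:350,::-1],(660,594),interpolation=cv2.INTER_CUBIC))
```

```text
25.9 [485.48471961  66.05537877 168.96379357] [-1.79974960e+02 -7.64066464e-02 -1.68825731e+01] 28.178946385603936
```

View pics/c6.png

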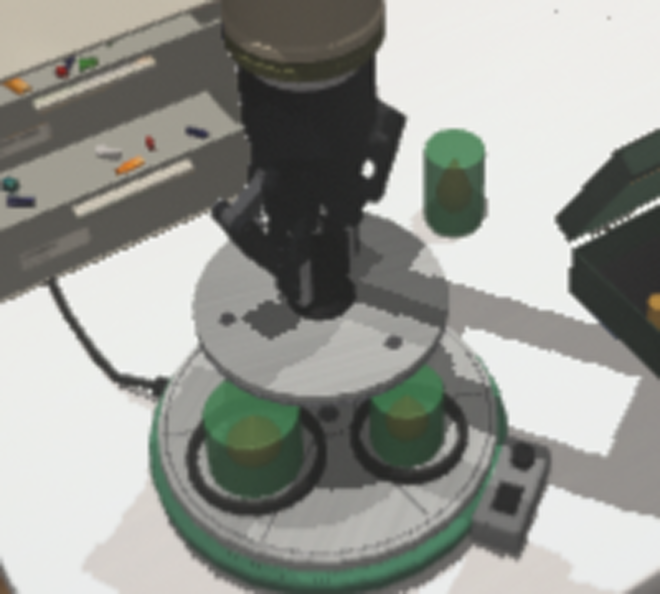

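The plate hangs level above the blanks, centred. Lower slowly.

Emit:
carry_out --increments '[0,0,0.02,0,0,0,-1,0,0,0.045,0,0,0,-1,0,0,0.07,0,0,0,-1,0,0,0.09,0,0,0,-1,0,0,0.105,0,0,0,-1,0,0,0.115,0,0,0,-1,0,0,0.122,0,0,0,-1,0,0,0.126,0,0,0,-1,0,0,0.128,0,0,0,-1,0,0,0.128,0,0,0,-1]'

```text
time: 27.2
tool_pos: [485.1, 66.1, 117.4]
tcp_rot: [-180.0, -0.0, -16.9]
ft_force: [-2.0, 0.2, -0.2]
finger_gap: 28.2
grip_force: 70.4
```

Emit:
carry_out --increments '[0,0,0.001,0,0,0,-1,0,0,0.002,0,0,0,-1,0,0,0.002,0,0,0,-1,0,0,0.002,0,0,0,-1,0,0,0.002,0,0,0,-1,0,0,0.002,0,0,0,-1,0,0,0.002,0,0,0,-1,0,0,0.002,0,0,0,-1,0,0,0.002,0,0,0,-1,0,0,0.002,0,0,0,-1]'

```text
time: 28.45
tool_pos: [485.2, 66.2, 117.3]
tcp_rot: [-180.0, -0.0, -16.9]
ft_force: [-5.4, 0.1, 8.0]
finger_gap: 28.5
grip_force: 71.4
```

Emit:
carry_out --increments '[0,0,0,0,0,0,-0.1,0,0,0,0,0,0,0.3,0,0,0,0,0,0,0.5,0,0,0,0,0,0,0.5,0,0,-0.03,0,0,0,0.5,0,0,-0.1,0,0,0,0.5,0,0,-0.2,0,0,0,0.5,0,0,-0.3,0,0,0,0.5,-0.1,0.1,-0.4,0,0,0,0.5,-0.15,0.25,-0.4,0,0,0,0.5]'

```text
time: 29.7
tool_pos: [402.5, -7.4, 279.9]
tcp_rot: [-179.9, -0.3, -16.7]
ft_force: [0.5, -1.1, 0.3]
finger_gap: 64.0
grip_force: 0.0
```

Emit:
carry_out --increments '[0,0.1,0,0,0,0,0.5,0,0.2,0,0,0,0,0.5,0,0.2,0,0,0,0,0.5,0,0.2,0,0,0,0,0.5,0,0.2,0,0,0,0,0.5,0,0.2,0,0,0,0,0.5,0,0.2,0,0,0,0,0.5,0,0.2,0,0,0,0,0.5,0,0.2,0,0,0,0,0.5,0,0.2,0,0,0,0,0.5]'

```text
time: 30.95
tool_pos: [378.8, -84.1, 275.8]
tcp_rot: [180.0, 0.0, -16.9]
ft_force: [-0.1, 0.6, -0.6]
finger_gap: 64.1
grip_force: 0.0
```

Run:
```python
from h import *
s=sense(); print(s['time'],s['tool_pos'],s['ft_force'])
im=viewer.snapshot('side'); c=viewer.get_calibration('side'); cv2.imwrite('pics/c7.png',cv2.resize(im[190:370,150:350,::-1],(660,594),interpolation=cv2.INTER_CUBIC))
print('expected plate centre px (z=107) in crop',(proj(c,np.array([485,66,107.]))-[150,190])*3.3, 'knob top',(proj(c,np.array([485,66,149.]))-[150,190])*3.3)
```

```text
30.95 [378.79066989 -84.06940712 275.75124953] [-0.11970728  0.6228593  -0.61801436]
expected plate centre px (z=107) in crop [324.15265494 350.91186426] knob top [321.46578451 304.53833342]
```

View pics/c7.png

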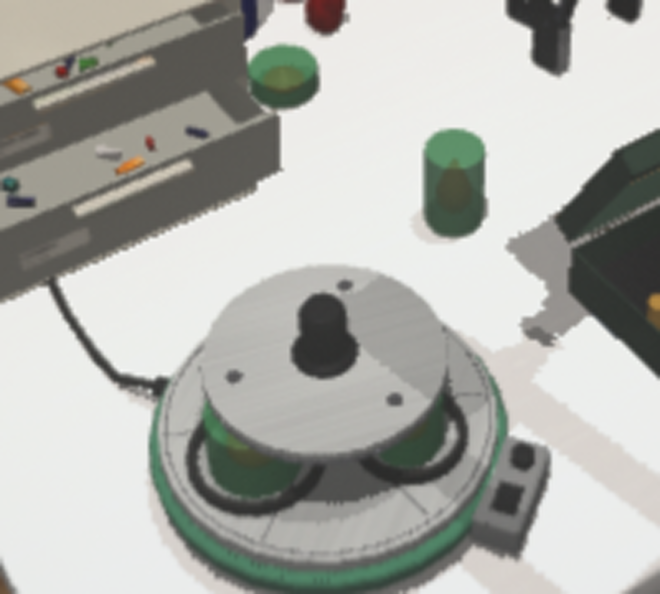

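The plate lies level and centred on all three blanks (knob top (323,305), expected (321,305)). The tall and low blanks stand undisturbed, and the gripper is clear.

```bash
python3 -c "
from bench import order
print(order.hand_in())"
```

```text
the job is handed in; nothing more can be done
None
```

The lap is loaded and the job handed in at about 31 s: the small, middle and large blanks stand in their own rings, the pressure plate lies level and centred on all three, and the tall and low blanks were left where they stood.

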